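# Pull the water filter cartridge and hold it up for inspection over a bowl

### The job

The filter cartridge of the table-top water filter is due for a check: push the lock slide on top of the unit all the way to its end stop on the hinge side to free the cover, swing the cover up to upright or beyond so that it stands open by itself, and draw the cartridge straight up out of its bay by its tab. Then hold it up, upright and still, above the middle of the empty bowl so that it can drip into it, its bottom at least 3 cm higher than the bowl's rim and one of its broad ribbed faces square on to the front edge of the worktop, so that I can look at it from there. Finish while holding it there; leave the lock there and the cover open, and do not shift the bowl or knock over the shot glass or the small carton.

Things in the scene. Friction and masses are not known exactly. Their poses are not given: they have to be found in the camera images.
- filter_unit: white table-top water filter, fixed. Origin: underside, z up, +x to its hinge and drip tray side (about the robot's left), +y to its front (about to the robot), within 0.3 rad. Tower x -45..+70, y -58..+107 mm, flat top (deck) at z 100 mm; drip tray and spout at x 70..158, no higher than 98 mm. On the deck: the cover (a hood) at x -38..+60, y -50..+50, up to z 137 mm, the lock slide in front of it
- lock_slide (a joint): lock slide, m: 0 = locked, 0.032 = end stop on the hinge side, unlocked. It moves along the unit's +x with about 2 N of friction and stays where it is left. Its steel tongue holds down a lip on the cover until it is within 4 mm of the end stop
- lock_grip (a point): middle of the lock slide's grip block (moves with it), 15 mm above the deck, at the unit's y 81 mm; the block is 20 mm long (x), 14 mm wide (y), its top 23 mm above the deck; 24 mm free between it and the cover's wall except for the tongue, up to 11 mm above the deck. Pinch it along x from above, or push it
- cover (a joint): cover's hinge angle, rad: 0 = shut, grows as its free edge (unit's -x, about the robot's right) rises, upright at 1.57, stop at 1.85. The hinge is stiff (about 0.11 N m): the cover stays where it is left. Standing open it is a wall 100 mm wide along y beside the hinge, the tab reaching z 240 mm
- cover_grip (a point): point to grip on the cover's pull tab (moves with it). The tab sticks out 38 mm from the top of the cover's wall oppopoint the hinge (unit's -x), at y = 0, 24 mm wide (y), 11 mm thick; this point is 24 mm out from the wall at mid thickness, at z 129 mm when shut, free below and on both sides. Pinch it across y from above: it pivots between the fingers as the cover swings
- cover_hinge (a point): point on the cover's hinge axis (which runs along the unit's y), at the unit's x 60, y 0, z 100 mm; cover_grip is 125 mm from the axis
- cartridge: flat white filter cartridge, 26 (x, thickness) x 80 (y) x 70 mm (z), ribs on both broad faces (normal to x), pull tab on top, 0.13 to 0.25 kg. Origin: centre of its underside, z up. It stands upright under the cover in the bay (floor at the unit's x 5, y 0, z 28 mm), axes along the unit's, 1.5 mm play on each side; it must rise 72 mm to be clear of the bay
- cartridge_grip (a point): middle of the cartridge's pull tab, 85 mm above its underside; the tab is 12 mm along x, 34 mm along y, 70 to 98 mm above the underside. Standing in the bay it sticks up 26 mm over the deck
- bowl: loose empty white ceramic bowl, round, 170 mm across the rim and 65 mm tall; origin: centre of its underside, z up. It stands either to the right or to the left of the filter
- worktop_front (a point): middle of the worktop's front edge, on its surface; the x axis is square to that edge, from the robot to the wall (world x)
- shot_glass: shot glass, 49 mm wide, 62 mm tall, loose on the drip tray under the spout; origin: centre of its underside
- carton: small white and orange carton, 35 x 87 x 55 mm, loose, on the other side of the filter from the bowl; origin: centre of its underside

How it is judged:
By the outcome, as a careful person would: the job done as asked, in the order asked, and still so for the second after the job is handed in, while the arm keeps its last pose, push and grip.
It also fails if it takes over 64 s, if anything falls off the work surface, if the arm or the gripper's body presses on something with over 40 N, if the wrist force passes 120 N, or if a joint passes its speed limit or range.

### The arm

A 6-joint arm with a two-finger parallel gripper is mounted at the origin on a cart in front of the work surface, level with it; the furniture and walls round the work are solid. World frame = base frame: x ahead of the robot, y to its left, z up, the work surface at z = 0. Lengths are in m, angles in rad, forces in N, time in s.
With the tool pointing down it reaches from about 0.325 to 0.775 m from the base axis. Payload 9.3 kg.
Tool frame: the origin (TCP) lies at the very end of the fingers, on their centre line; the grasp point (between the pads) lies 19 mm behind it (ctrl.grip_depth is the distance from the TCP to the grasp point, in m); z points along the fingers, y is the line along which they close (so a half turn about z gives the same grasp; the last joint's range is limited). The gripper opens to 85 mm and grips with 20 to 120 N. Pads are 22 mm wide; open, the fingers measure 114 mm over their backs; the gripper's body (76 mm by 85 mm) begins 54 mm behind the grasp point. The pads swing forward as they close: fully open they stand 13 mm farther back than shut.
Start: joints at [-1.501, 0.259, 0.021, 1.334, 0, 1.418], TCP at [0.122, -0.536, 0.231] pointing down, gripper open.
Joint ranges: [-3.04, 3.04], [-0.91, 1.82], [-1.04, 1.36], [-1.92, 1.95], [-1.52, 1.45], [-3.14, 3.14]. Speed limits (rad/s): [2.22, 2.22, 2.79, 3.14, 3.14, 3.14].

### API

Orientations are given as a unit quaternion [x, y, z, w].
In Python, from plant import ctrl gives the robot as it stands.
- The arm moves only by the shell command python3 -m jog 'ROWS'. ROWS is JSON, a list of rows, each a list of 7 numbers: the opening, from -1 (shut) to 1 (fully open), then the shift along the tool's x, y, z in m, then the turn, a rotation vector about the tool's x, y, z in rad. In form: [[gripper, tx, ty, tz, wx, wy, wz], ...]. A call has 1 to 20 rows; each row shifts and turns the commanded pose from where the row before left it, along the tool's axes as they then stand; what a row does not reach is not made up. A row lasts 1/12 s, in which the tool goes at most 41.7 mm and 7.16 degrees, less where a joint would pass 70% of its speed; a pose out of reach is approached as far as the arm can. A call with a gripper value outside its range is refused whole. The fingers move at their own pace and stop on an object; the grip force is fixed at half the most. Time passes only in rows, so rows that do not move let the fingers close. It gives the time, the measured TCP pose, the force, the opening and the grip force at its end, in the units of the state.
- ctrl.get_state(): the state, without advancing time (a new reading comes with each control period).
- ctrl.camera(name): name is "side" or "top"; returns (picture, depth): 480x640x3 uint8, blue, green, red; 480x640 float32, m along the optical axis (not along the pixel's ray), 0 where there is no reading.
- ctrl.camera_model(name): a dict with "intrinsics" (3x3 intrinsics, pixels), "cam_to_world" (4x4, takes a point from camera to world coordinates). Camera axes: x right, y down, z forward; pixel columns grow to the right and rows downward; lengths in m; the calibration is good to about 2 mm. A picture is of the moment at which its call begins. camera_model takes no time and is no camera call.
- ctrl.hand_in(): hands the job in; it is judged then, once.
The state is a dict: "time": time; "joint_pos": joint angles; "joint_velocities": joint speeds; "joint_efforts": joint torques, N m; "ee_pos": TCP position; "tcp_rot": TCP orientation; "ft_force": force on the tool from outside, world axes, zero at the start; "wrist_torque": the same for the moment, N m; "gripper_width": finger opening in m; "grip_force": force on a finger pad.
Only numpy, scipy, OpenCV 4.12 (cv2) and the standard library are available. Lean on these libraries where they do the work, as an engineer would, in place of code of your own. Each camera call takes 0.05 s, during which the arm holds its last target. There are 200 camera calls.

## Working session

There is one attempt and no reset: what is moved stays moved. The work goes in short steps, Python scripts to look and compute and a shell command to move; the robot and the scene stay as the last step left them, time stands still between calls to the robot, and variables do not carry over. Pictures are saved under pics/ and viewed, at most 10 in all, crops included, and the job is handed in when it is done.

```bash
ls; mkdir -p pics; cat > h.py <<'E'
import numpy as np, cv2
from plant import ctrl
def cloud(name):
    p,d=ctrl.camera(name); m=ctrl.camera_model(name); K=np.array(m["intrinsics"]);T=np.array(m["cam_to_world"])
    v,u=np.mgrid[:480,:640]
    c=np.stack([(u-K[0,2])/K[0,0]*d,(v-K[1,2])/K[1,1]*d,d],-1)
    w=c@T[:3,:3].T+T[:3,3]; w[d==0]=np.nan
    return p,d,w
E
python3 - <<'E'
from h import *
s=ctrl.get_state(); print(s["time"],s["ee_pos"],s["tcp_rot"],s["gripper_width"])
for n in("top","side"):
    p,d,w=cloud(n); cv2.imwrite(f"pics/{n}0.png",p); np.save(f"{n}0.npy",w)
    print(n,np.round(ctrl.camera_model(n)["cam_to_world"],3).tolist(),(d==0).mean())
E
```

```text
pics
0.0 [ 0.12149664 -0.53611266  0.23065877] [ 9.93801393e-01  1.11168077e-01  2.00951112e-05 -6.71125045e-04] 0.08529094852972081
top [[-0.01, -0.997, 0.073, 0.382], [-1.0, 0.011, 0.007, 0.018], [-0.008, -0.073, -0.997, 1.173], [0.0, 0.0, 0.0, 1.0]] 0.003994140625
side [[-1.0, -0.004, -0.031, 0.548], [0.022, 0.62, -0.784, 1.19], [0.022, -0.785, -0.619, 1.052], [0.0, 0.0, 0.0, 1.0]] 0.09136067708333333
```

View pics/top0.png

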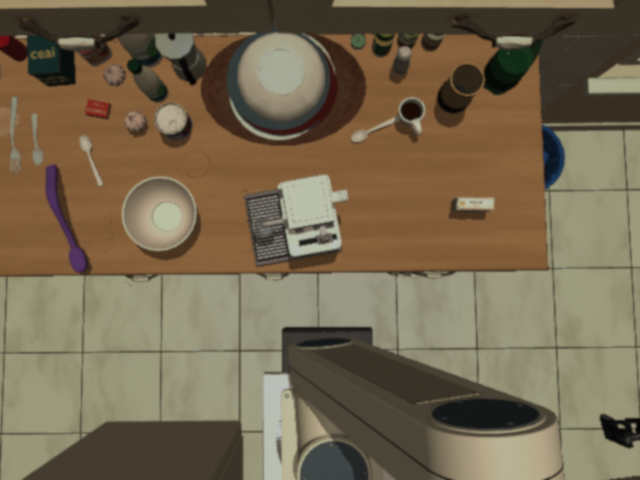

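View pics/side0.png

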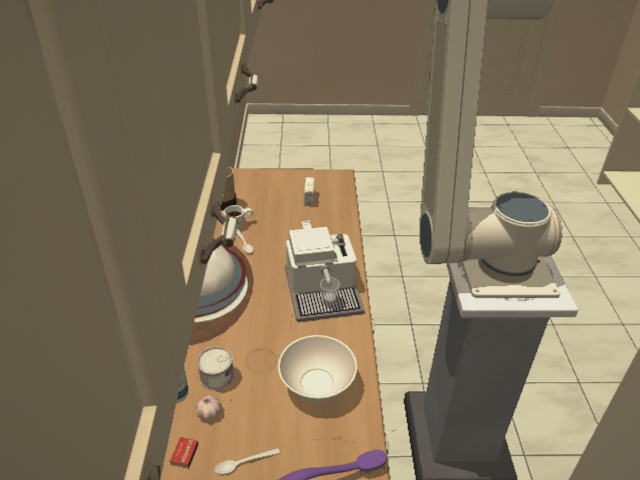

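The top view shows the bowl at (160,213) on the robot's left, the unit with its hood at (310,205), the slide near (322,238), the pull tab at (340,196) and the carton at (475,204). The side view agrees, with the shot glass on the tray at (330,288).

```bash
python3 - <<'E'
from h import *
p=cv2.imread("pics/top0.png"); w=np.load("top0.npy")
def rect(m,name):
    m=m.astype(np.uint8); c=max(cv2.findContours(m,0,1)[0],key=cv2.contourArea)
    mm=np.zeros_like(m); cv2.drawContours(mm,[c],-1,1,-1); mm&=m
    P=w[mm>0]; r=cv2.minAreaRect((P[:,:2]*1000).astype(np.float32))
    print(name,len(P),"z",np.round(np.nanmedian(P[:,2]),4),np.round(P.min(0),3),np.round(P.max(0),3),"rect",np.round(np.concatenate([r[0],r[1],[r[2]]]),1))
    return P
box=np.zeros((480,640),bool); box[165:268,235:360]=1
z=w[...,2]
rect(box&(z>.131)&(z<.145),"hoodtop")
rect(box&(z>.09),"tower+hood")
rect(box&(z>.09)&(z<.107),"deck")
rect(box&(z>.118)&(z<.130),"grip/tabs")
b=np.zeros_like(box); b[160:265,100:215]=1
P=rect(b&(z>.055)&(z<.075),"bowlrim"); q=P[:,:2]
A=np.c_[2*q,np.ones(len(q))]
print(cv2.minEnclosingCircle((q*1000).astype(np.float32)))
t=np.zeros_like(box); t[190:220,445:505]=1; rect(t&(z>.03),"carton")
t=np.zeros_like(box); t[250:290,100:540]=1; print("table z",np.nanmedian(z[225:260,360:440]))
# front edge
for u in (150,250,350,450):
    col=z[240:300,u]; i=np.where(col>-.03)[0].max(); print(u,w[240+i,u])
big=cv2.resize(p[165:270,235:360],None,fx=5,fy=5,interpolation=cv2.INTER_CUBIC); cv2.imwrite("pics/unit0.png",big)
np.set_printoptions(linewidth=250)
print((z[225:252:2,285:346:3]*1000).round())
E
```

```text
hoodtop 2355 z 0.138 [ 0.478 -0.041  0.131] [0.591 0.102 0.145] rect [537.3  26.8 100.4 136.1   9.6]
tower+hood 4200 z 0.1354 [ 0.422 -0.041  0.09 ] [0.598 0.145 0.145] rect [508.6  50.7 166.  192.3   9.3]
deck 1445 z 0.1016 [ 0.422 -0.026  0.09 ] [0.563 0.145 0.107] rect [483.3  56.1 177.6 130.5  74.9]
grip/tabs 58 z 0.1244 [0.451 0.001 0.119] [0.466 0.02  0.129] rect [458.1   9.9  13.7  19.3   8.6]
bowlrim 845 z 0.0638 [0.438 0.299 0.055] [0.605 0.47  0.073] rect [521.7 384.  167.3 168.3  21.5]
((522.2557373046875, 384.90301513671875), 85.52139282226562)
carton 549 z 0.0545 [ 0.521 -0.379  0.03 ] [ 0.555 -0.292  0.062] rect [ 537.9 -335.4   85.6   32.8   87.7]
table z 0.0015219319010132404
150 [0.38472363 0.42525834 0.00093392]
250 [ 0.38469142  0.1878014  -0.00326073]
350 [ 0.38464693 -0.05035904 -0.00255668]
450 [ 0.38460401 -0.28767388 -0.00242496]
[[108. 103.  nan 138. 136. 137. 136. 139. 139. 127. 117. 103. 106. 110. 105. 106. 109. 101.   3.  -0.   0.]
 [108. 106. 136. 140. 137. 134. 120. 108. 101. 103. 109. 106. 114. 110. 109. 106. 102. 103.  -1.   6.   3.]
 [ 19. 100. 126. 1
[... 578 characters left out ...]
 111. 126. 124. 123. 111. 106. 103. 101.   1.   6.]
 [ 21. 103. 104. 100.  99. 100.  98. 103. 102. 104. 101. 110. 126. 123. 104. 110. 103. 102. 101.   1.  -3.]
 [ 22. 103.  97.  99. 103. 107.  99.  98.  98. 105. 102. 112. 110. 109. 105. 102. 100. 102. 103.  -1.   2.]
 [ 19.  99. 103. 102.  99. 100. 100. 102. 105. 105. 100. 101. 100. 102. 103. 101. 104. 104. 100.   0.   2.]
 [ 16.  17. 103. 103. 100. 102.  99. 104. 102. 100. 101. 104.  99. 104. 103. 100.  nan 100.  98.   4.   1.]
 [ 18.  15. 102. 102. 101. 101. 101. 101. 103. 104. 103. 101. 100. 100. 102. 102.  98.  73.  18.  10.   2.]
 [ 20.  16. 104. 103. 100. 104. 101. 101. 101. 101. 101.  98. 103.  78.  52.  58.  14.  16.  12.   2.   6.]]
```

View pics/unit0.png

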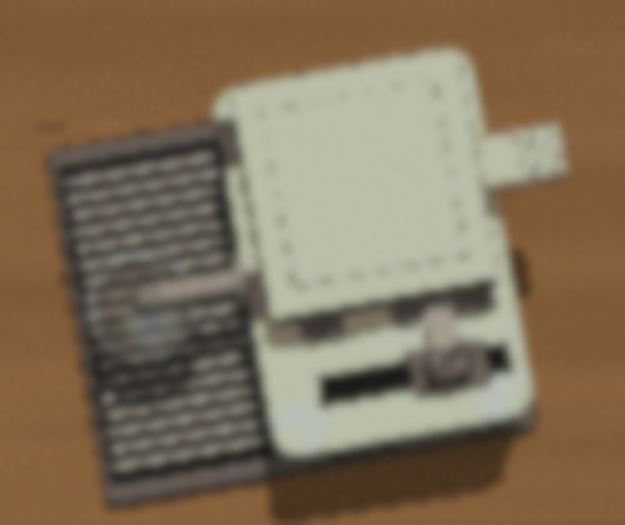

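```bash
python3 -m jog '[[0,0.0224,-0.0229,0,0,0,0],[0,0.0224,-0.0229,0,0,0,0],[0,0.0224,-0.0229,0,0,0,0],[0,0.0224,-0.0229,0,0,0,0],[0,0.0224,-0.0229,0,0,0,0],[0,0.0224,-0.0229,0,0,0,0],[0,0.0224,-0.0229,0,0,0,0],[0,0.0224,-0.0229,0,0,0,0],[0,0.0224,-0.0229,0,0,0,0],[0,0.0224,-0.0229,0,0,0,0],[0,0.0224,-0.0229,0,0,0,0],[0,0.0224,-0.0229,0,0,0,0],[0,0.0224,-0.0229,0,0,0,0],[0,0.0224,-0.0229,0,0,0,0],[0,0.0224,-0.0229,0,0,0,0],[0,0.0224,-0.0229,0,0,0,0],[0,0.0224,-0.0229,0,0,0,0],[0,0.0224,-0.0229,0,0,0,0],[0,0.0224,-0.0229,0,0,0,0],[0,0.0224,-0.0229,0,0,0,0]]'
cat > u.py <<'E'
from h import *
from scipy.spatial.transform import Rotation as R
a=np.radians(9.45); O=np.array([.536,.035]); U=np.array([[-np.sin(a),np.cos(a)],[-np.cos(a),-np.sin(a)]])
def st():
    s=ctrl.get_state(); r=R.from_quat(s["tcp_rot"]).as_matrix(); p=np.array(s["ee_pos"])
    print("t",round(s["time"],2),"unit mm",np.round(U@(p[:2]-O)*1000,1),"z",round(p[2]*1000,1),"phi",round(np.degrees(np.arctan2(r[1,0],r[0,0])),2),"toolz",np.round(r[:,2],3),"world",np.round(p,4),"j",np.round(s["joint_pos"],2),"F",np.round(s["ft_force"],1),"w",round(s["gripper_width"],4),"g",round(s["grip_force"],1))
if __name__=="__main__": st()
E
python3 u.py
```

```text
time: 1.77
ee_pos: [0.4576, 0.011, 0.2311]
tcp_rot: [0.994, 0.111, -0.0, 0.0]
ft_force: [0.5, -0.9, 0.3]
gripper_width: 0.0424
grip_force: 0.0
t 1.77 unit mm [-10.8  81.2] z 231.1 phi 12.78 toolz [-0. -0. -1.] world [0.4576 0.011  0.2311] j [-0.16  0.1  -0.18  1.29 -0.    2.76] F [ 0.5 -0.9  0.3] w 0.0424 g 0.0
```

```bash
python3 -m jog '[[0,0,0.0012,0,0,0,0.058],[0,0,0,0.025,0,0,0],[0,0,0,0.025,0,0,0],[0,0,0,0.025,0,0,0],[0,0,0,0.025,0,0,0],[0,0,0,0.013,0,0,0],[0,0,0,0.007,0,0,0],[0,0,0,0.006,0,0,0],[0,0,0,0,0,0,0],[0,0,0,0,0,0,0]]'; python3 u.py; python3 -m jog '[[-1,0,0,0,0,0,0],[-1,0,0,0,0,0,0],[-1,0,0,0,0,0,0],[-1,0,0,0,0,0,0],[-1,0,0,0,0,0,0],[-1,0,0,0,0,0,0]]'; python3 u.py
```

```text
time: 2.6
ee_pos: [0.4579, 0.008, 0.1058]
tcp_rot: [0.997, 0.082, 0.0, 0.0]
ft_force: [0.6, -0.5, 0.0]
gripper_width: 0.0425
grip_force: 0.0
t 2.6 unit mm [-13.8  81.5] z 105.8 phi 9.44 toolz [ 0.001 -0.    -1.   ] world [0.4579 0.008  0.1058] j [-0.17  0.18 -0.42  0.97 -0.    2.81] F [ 0.6 -0.5  0. ] w 0.0425 g 0.0
time: 3.1
ee_pos: [0.4577, 0.0101, 0.1065]
tcp_rot: [0.997, 0.083, 0.001, -0.002]
ft_force: [-2.3, 12.0, 9.5]
gripper_width: 0.0185
grip_force: 58.9
t 3.1 unit mm [-11.7  81.3] z 106.5 phi 9.53 toolz [ 0.002  0.004 -1.   ] world [0.4577 0.0101 0.1065] j [-0.16  0.18 -0.42  0.97  0.    2.81] F [-2.3 12.   9.5] w 0.0185 g 58.9
```

```bash
python3 -m jog '[[-1,0,-0.005,0,0,0,0],[-1,0,-0.005,0,0,0,0],[-1,0,-0.005,0,0,0,0],[-1,0,-0.005,0,0,0,0],[-1,0,-0.005,0,0,0,0],[-1,0,-0.004,0,0,0,0],[-1,0,-0.004,0,0,0,0],[-1,0,-0.002,0,0,0,0],[-1,0,-0.001,0,0,0,0],[-1,0,0,0,0,0,0],[-1,0,0,0,0,0,0]]'; python3 u.py
```

```text
time: 4.02
ee_pos: [0.4523, 0.042, 0.1066]
tcp_rot: [0.997, 0.082, 0.001, 0.002]
ft_force: [-2.6, -9.2, 6.7]
gripper_width: 0.0182
grip_force: 58.9
t 4.02 unit mm [20.6 81.4] z 106.6 phi 9.39 toolz [ 0.002 -0.004 -1.   ] world [0.4523 0.042  0.1066] j [-0.09  0.17 -0.43  0.97 -0.    2.89] F [-2.6 -9.2  6.7] w 0.0182 g 58.9
```

```bash
python3 -m jog '[[0,0,0,0,0,0,0],[0,0,0,0,0,0,0],[0,0,0,0,0,0,0],[0,0,0,-0.025,0,0,0],[0,0,0,-0.025,0,0,0],[0,0,0,-0.025,0,0,0],[0,0.016,0.0165,-0.025,0,0,0],[0,0.016,0.0165,0,0,0,0],[0,0.016,0.0165,0,0,0,0],[0,0.017,0.0165,0,0,0,0],[0,0.016,0.0165,0,0,0,0]]';  python3 -m jog '[[0,0,0,0,0,0,-0.1122],[0,0,0,0,0,0,-0.1122],[0,0,0,0,0,0,-0.1122],[0,0,0,0,0,0,-0.1122],[0,0,0,0,0,0,-0.1122],[0,0,0,0,0,0,-0.1122],[0,0,0,0,0,0,-0.1122],[0,0,0,0,0,0,-0.1122],[0,0,0,0,0,0,-0.1122],[0,0,0,0,0,0,-0.1122],[0,0,0,0,0,0,-0.1122],[0,0,0,0,0,0,-0.1122],[0,0,0,0,0,0,-0.1122],[0,0,0,0,0,0,-0.1122],[0,0,0,0,0,0,0],[0,0,0,0,0,0,0]]'; python3 u.py
python3 - <<'E'
from u import *
p,d,w=cloud("top"); cv2.imwrite("pics/top1.png",cv2.resize(p[150:280,235:385],None,fx=4,fy=4))
w[...,:2]=(w[...,:2]-O)@U.T
m=(w[...,2]>.117)&(w[...,2]<.13)&(abs(w[...,1]-.081)<.015)&(abs(w[...,0])<.05)
print(m.sum(),w[m].mean(0),w[m].min(0),w[m].max(0))
E
```

```text
time: 4.93
ee_pos: [0.546, -0.025, 0.2056]
tcp_rot: [0.997, 0.082, 0.0, -0.0]
ft_force: [-0.4, -0.1, -0.1]
gripper_width: 0.0425
grip_force: 0.0
time: 6.27
ee_pos: [0.5451, -0.0243, 0.2053]
tcp_rot: [0.648, 0.762, 0.0, -0.0]
ft_force: [0.3, 0.3, -0.7]
gripper_width: 0.0425
grip_force: 0.0
t 6.27 unit mm [-60.    0.8] z 205.3 phi 99.25 toolz [-0.  0. -1.] world [ 0.5451 -0.0243  0.2053] j [-0.2   0.26 -0.04  1.27  0.    1.21] F [ 0.3  0.3 -0.7] w 0.0425 g 0.0<stdin>:5: RuntimeWarning: Mean of empty slice.
  ret = um.true_divide(
Traceback (most recent call last):
ValueError: zero-size array to reduction operation minimum which has no identity
```

View pics/top1.png

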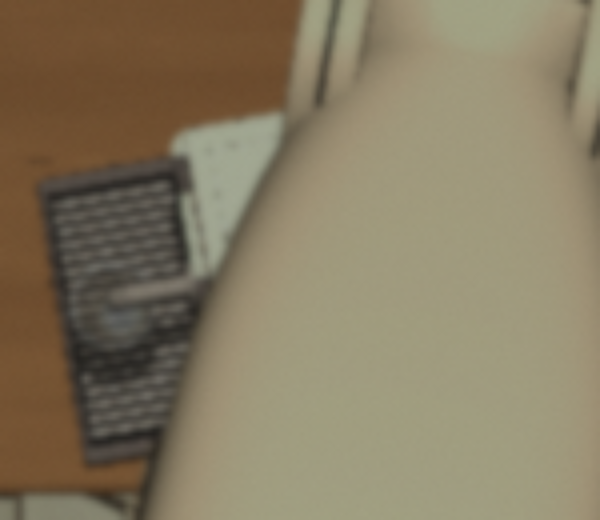

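The arm hides the slide in the top view; only the tray and hood's left edge at (230,180) show. I'll check the slide with the side camera.

```bash
python3 - <<'E'
from u import *
for n in (0,1):
    if n: p,d,w=cloud("side")
    else: w=np.load("side0.npy")
    w[...,:2]=(w[...,:2]-O)@U.T
    m=(w[...,2]>.117)&(w[...,2]<.13)&(abs(w[...,1]-.081)<.012)&(abs(w[...,0])<.05)
    print(m.sum(),w[m].mean(0) if m.any() else 0)
E
```

```text
32 [-0.00860616  0.07660524  0.12119981]
32 [0.02385951 0.07715657 0.12126042]
```

```bash
python3 -m jog '[[0,-0.002,0.0008,0.025,0,0,-0.003],[0,0,0,0.025,0,0,0],[0,0,0,0.025,0,0,0],[0,0,0,0.014,0,0,0],[0,0,0,0.006,0,0,0],[0,0,0,0,0,0,0],[-1,0,0,0,0,0,0],[-1,0,0,0,0,0,0],[-1,0,0,0,0,0,0],[-1,0,0,0,0,0,0],[-1,0,0,0,0,0,0],[-1,0,0,0,0,0,0]]'; python3 u.py
python3 -c "
import numpy as np
q=lambda t:(60+125.4*np.cos(np.radians(166.6)-t),100+125.4*np.sin(np.radians(166.6)-t))
P=np.array([q(t) for t in np.linspace(0,1.75,15)]);print(np.diff(P,axis=0).round(1).tolist())"
```

```text
time: 7.37
ee_pos: [0.5474, -0.0264, 0.1114]
tcp_rot: [0.645, 0.764, 0.001, 0.001]
ft_force: [4.7, 2.9, 6.3]
gripper_width: 0.0228
grip_force: 60.2
t 7.37 unit mm [-62.4  -1.1] z 111.4 phi 99.62 toolz [ 0.003 -0.    -1.   ] world [ 0.5474 -0.0264  0.1114] j [-0.2   0.32 -0.21  1.04  0.    1.2 ] F [4.7 2.9 6.3] w 0.0228 g 60.2
[[4.6, 15.0], [6.4, 14.3], [8.1, 13.4], [9.7, 12.3], [11.2, 11.0], [12.5, 9.5], [13.6, 7.8], [14.4, 6.1], [15.1, 4.2], [15.5, 2.3], [15.7, 0.4], [15.6, -1.6], [15.3, -3.5], [14.7, -5.4]]
```

```bash
python3 -m jog '[[-1,0.0046,0,-0.0150,0,0,0],[-1,0.0064,0,-0.0143,0,0,0],[-1,0.0081,0,-0.0134,0,0,0],[-1,0.0097,0,-0.0123,0,0,0],[-1,0.0112,0,-0.011,0,0,0],[-1,0,0,0,0,0,0],[-1,0,0,0,0,0,0]]'; python3 u.py
```

```text
time: 7.95
ee_pos: [0.5404, 0.0136, 0.1771]
tcp_rot: [0.645, 0.764, 0.001, 0.001]
ft_force: [6.7, 0.3, 0.6]
gripper_width: 0.0227
grip_force: 61.5
t 7.95 unit mm [-21.9  -0.9] z 177.1 phi 99.66 toolz [ 0.003 -0.    -1.   ] world [0.5404 0.0136 0.1771] j [-0.13  0.26 -0.11  1.19  0.    1.27] F [6.7 0.3 0.6] w 0.0227 g 61.5
```

Cover follows with little force; I continue.

```bash
python3 -m jog '[[-1,0.0125,0,-0.0095,0,0,0],[-1,0.0136,0,-0.0078,0,0,0],[-1,0.0144,0,-0.0061,0,0,0],[-1,0.0151,0,-0.0042,0,0,0],[-1,0.0155,0,-0.0023,0,0,0],[-1,0.0157,0,-0.0004,0,0,0],[-1,0.0156,0,0.0016,0,0,0],[-1,0.0153,0,0.0035,0,0,0],[-1,0.0147,0,0.0054,0,0,0],[-1,0,0,0,0,0,0],[-1,0,0,0,0,0,0],[-1,0,0,0,0,0,0]]'; python3 u.py
```

```text
time: 8.95
ee_pos: [0.5181, 0.1439, 0.1971]
tcp_rot: [0.645, 0.764, 0.001, 0.001]
ft_force: [4.2, 3.1, 5.6]
gripper_width: 0.0227
grip_force: 67.0
t 8.95 unit mm [110.4  -0.3] z 197.1 phi 99.65 toolz [ 0.003 -0.    -1.   ] world [0.5181 0.1439 0.1971] j [ 0.12  0.25 -0.08  1.24 -0.    1.52] F [4.2 3.1 5.6] w 0.0227 g 67.0
```

```bash
python3 -m jog '[[0,0,0,0,0,0,0],[0,0,0,0,0,0,0],[0,0,0,0,0,0,0],[0,0,0,-0.02,0,0,0],[0,0,0,-0.02,0,0,0],[0,0,0,-0.02,0,0,0],[0,0,0,-0.02,0,0,0],[0,-0.021,0,0,0,0,0],[0,-0.021,0,0,0,0,0],[0,-0.021,0,0,0,0,0],[0,-0.021,0,0,0,0,0],[0,-0.021,0,0,0,0,0]]';  python3 -m jog '[[0,0,0,0,0,0,-0.1122],[0,0,0,0,0,0,-0.1122],[0,0,0,0,0,0,-0.1122],[0,0,0,0,0,0,-0.1122],[0,0,0,0,0,0,-0.1122],[0,0,0,0,0,0,-0.1122],[0,0,0,0,0,0,-0.1122],[0,0,0,0,0,0,-0.1122],[0,0,0,0,0,0,-0.1122],[0,0,0,0,0,0,-0.1122],[0,0,0,0,0,0,-0.1122],[0,0,0,0,0,0,-0.1122],[0,0,0,0,0,0,-0.1122],[0,0,0,0,0,0,-0.1122],[0,0,0,0,0,0,0],[0,0,0,0,0,0,0]]'; python3 u.py
python3 - <<'E'
from u import *
p,d,w=cloud("side"); cv2.imwrite("pics/side2.png",cv2.resize(p[190:330,250:400],None,fx=4,fy=4))
w[...,:2]=(w[...,:2]-O)@U.T; w*=1000
# cover wall outer/inner: points x>60, |y|<50
m=(w[...,0]>58)&(w[...,0]<170)&(abs(w[...,1])<50)&(w[...,2]>140)&(w[...,2]<250)
Q=w[m]
for z in range(140,250,10):
    s=Q[(Q[:,2]>=z)&(Q[:,2]<z+10)]
    if len(s)>3: print(z,len(s),np.round(np.percentile(s[:,0],[5,50,95])),np.round(np.percentile(s[:,1],[5,95])))
E
```

```text
time: 9.95
ee_pos: [0.5345, 0.0391, 0.2759]
tcp_rot: [0.645, 0.764, -0.0, -0.0]
ft_force: [-0.2, -0.3, -0.8]
gripper_width: 0.043
grip_force: 0.0
time: 11.28
ee_pos: [0.5346, 0.04, 0.2759]
tcp_rot: [-0.082, 0.997, 0.0, -0.0]
ft_force: [0.8, 0.4, 0.2]
gripper_width: 0.0429
grip_force: 0.0
t 11.28 unit mm [5.2 0.5] z 275.9 phi -170.6 toolz [-0.001  0.    -1.   ] world [0.5346 0.04   0.2759] j [-0.08  0.23  0.09  1.44 -0.   -0.25] F [0.8 0.4 0.2] w 0.0429 g 0.0
140 127 [ 97. 101. 105.] [-44.  42.]
150 115 [ 98. 102. 105.] [-45.  42.]
160 121 [ 99. 103. 106.] [-44.  43.]
170 121 [ 99. 104. 107.] [-43.  40.]
180 128 [100. 104. 107.] [-45.  43.]
190 371 [ 73.  92. 106.] [-46.  43.]
200 36 [ 97. 103. 106.] [-14.   7.]
210 33 [ 99. 104. 107.] [-13.   8.]
220 34 [101. 105. 108.] [-14.   7.]
230 25 [ 97. 103. 109.] [-13.   7.]
```

View pics/side2.png

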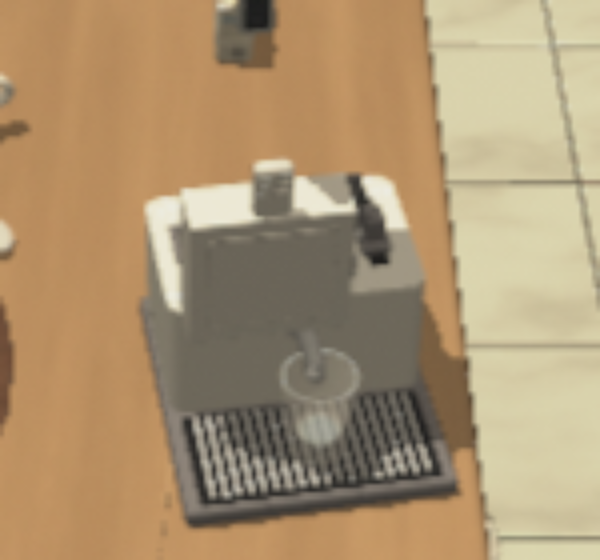

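The side view shows the cover standing with its tab at (272,185), the slide at the hinge-side end of its slot at (372,240) and the glass upright at (320,400). I'll measure how far past upright the cover is.

```bash
python3 - <<'E'
from u import *
p,d,w=cloud("side")
w[...,:2]=(w[...,:2]-O)@U.T; w*=1000
def fit(m,n):
    Q=w[m]; 
    for _ in range(4):
        c=Q.mean(0); n_=np.linalg.svd(Q-c)[2][2]; n_*=np.sign(n_[0]); r=(Q-c)@n_; Q=Q[abs(r)<2.5*r.std()]
    print(n,len(Q),c.round(1),n_.round(3),"tilt deg",np.degrees(np.arctan2(-n_[2],n_[0])).round(2),r.std().round(2))
b=(abs(w[...,1])<45)
fit(b&(w[...,0]>90)&(w[...,0]<115)&(w[...,2]>125)&(w[...,2]<190),"roof")
fit(b&(w[...,0]>65)&(w[...,0]<98)&(w[...,2]>185)&(w[...,2]<212),"wall")
fit(b&(w[...,0]>55)&(w[...,0]<75)&(w[...,2]>30)&(w[...,2]<90),"tower side")
E
```

```text
roof 706 [102.2  -1.  158.6] [ 0.997  0.011 -0.074] tilt deg 4.26 1.92
wall 219 [ 84.7  -0.6 195.3] [ 0.056 -0.002  0.998] tilt deg -86.78 1.84
tower side 307 [ 70.6 -10.7  53.7] [ 1.     0.009 -0.01 ] tilt deg 0.55 1.93
```

```bash
python3 -m jog '[[0,-0.0005,0,0.025,0,0,0],[0,0,0,0.025,0,0,0],[0,0,0,0.025,0,0,0],[0,0,0,0.025,0,0,0],[0,0,0,0.025,0,0,0],[0,0,0,0.025,0,0,0],[0,0,0,0.012,0,0,0],[0,0,0,0.006,0,0,0],[0,0,0,0.004,0,0,0],[0,0,0,0,0,0,0],[0,0,0,0,0,0,0]]'; python3 u.py
```

```text
time: 12.3
ee_pos: [0.5359, 0.0402, 0.1048]
tcp_rot: [-0.083, 0.997, -0.0, 0.001]
ft_force: [1.1, 0.1, 0.5]
gripper_width: 0.0427
grip_force: 0.0
t 12.3 unit mm [ 5.1 -0.7] z 104.8 phi -170.42 toolz [ 0.001 -0.    -1.   ] world [0.5359 0.0402 0.1048] j [-0.08  0.31 -0.25  1.02  0.   -0.25] F [1.1 0.1 0.5] w 0.0427 g 0.0
```

```bash
python3 -m jog '[[-1,0,0,0,0,0,0],[-1,0,0,0,0,0,0],[-1,0,0,0,0,0,0],[-1,0,0,0,0,0,0],[-1,0,0,0,0,0,0],[-1,0,0,0,0,0,0],[-1,0,0,0,0,0,0],[-1,0,0,0,0,0,0]]'; python3 u.py
```

```text
time: 12.97
ee_pos: [0.5359, 0.0403, 0.1049]
tcp_rot: [-0.084, 0.996, 0.0, 0.001]
ft_force: [-0.4, 1.0, 6.7]
gripper_width: 0.0109
grip_force: 59.5
t 12.97 unit mm [ 5.3 -0.7] z 104.9 phi -170.39 toolz [ 0.002  0.    -1.   ] world [0.5359 0.0403 0.1049] j [-0.08  0.3  -0.25  1.02  0.   -0.25] F [-0.4  1.   6.7] w 0.0109 g 59.5
```

```bash
python3 -m jog '[[-1,0,0,-0.006,0,0,0],[-1,0,0,-0.008,0,0,0],[-1,0,0,-0.01,0,0,0],[-1,0,0,-0.01,0,0,0],[-1,0,0,-0.01,0,0,0],[-1,0,0,-0.01,0,0,0],[-1,0,0,-0.01,0,0,0],[-1,0,0,-0.01,0,0,0],[-1,0,0,-0.01,0,0,0],[-1,0,0,-0.01,0,0,0]]'; python3 u.py;  python3 -m jog '[[-1,0,0,-0.012,0,0,0],[-1,0,0,-0.015,0,0,0],[-1,0,0,-0.015,0,0,0],[-1,0,0,-0.015,0,0,0],[-1,0,0,-0.015,0,0,0],[-1,0,0,-0.015,0,0,0],[-1,0,0,-0.015,0,0,0],[-1,0,0,-0.015,0,0,0],[-1,0,0,-0.015,0,0,0],[-1,0,0,-0.008,0,0,0],[-1,0,0,0,0,0,0],[-1,0,0,0,0,0,0]]'; python3 u.py
python3 - <<'E'
from u import *
p,d,w=cloud("side"); cv2.imwrite("pics/side3.png",cv2.resize(p[120:330,220:440],None,fx=2.6,fy=2.6))
E
```

```text
time: 13.8
ee_pos: [0.5354, 0.0402, 0.1992]
tcp_rot: [-0.084, 0.996, 0.0, 0.0]
ft_force: [-0.7, -0.1, -1.8]
gripper_width: 0.0106
grip_force: 58.5
t 13.8 unit mm [ 5.3 -0.2] z 199.2 phi -170.39 toolz [ 0.  0. -1.] world [0.5354 0.0402 0.1992] j [-0.08  0.25 -0.08  1.25  0.   -0.25] F [-0.7 -0.1 -1.8] w 0.0106 g 58.5
time: 14.8
ee_pos: [0.5355, 0.0402, 0.338]
tcp_rot: [-0.084, 0.996, -0.0, 0.0]
ft_force: [0.3, 0.2, -2.4]
gripper_width: 0.0109
grip_force: 58.5
t 14.8 unit mm [ 5.2 -0.3] z 338.0 phi -170.38 toolz [ 0. -0. -1.] world [0.5355 0.0402 0.338 ] j [-0.08  0.23  0.25  1.59  0.   -0.25] F [ 0.3  0.2 -2.4] w 0.0109 g 58.5
```

View pics/side3.png

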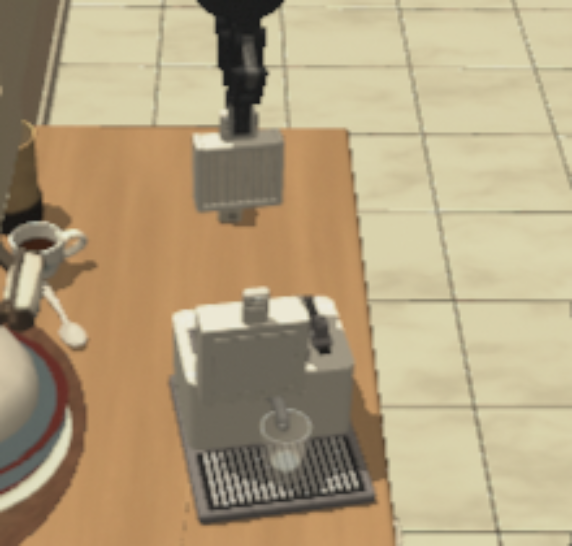

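The side view shows the cartridge hanging upright at (238,170), clear of the unit, with the cover still open and the glass standing.

```bash
python3 -m jog '[[-1,-0.0013,0.0107,0,0,0,0],[-1,-0.0028,0.0213,0,0,0,0],[-1,-0.0028,0.0213,0,0,0,0],[-1,-0.0028,0.0213,0,0,0,0],[-1,-0.0028,0.0213,0,0,0,0],[-1,-0.0028,0.0213,0,0,0,0],[-1,-0.0028,0.0213,0,0,0,0],[-1,-0.0028,0.0213,0,0,0,0],[-1,-0.0028,0.0213,0,0,0,0],[-1,-0.0028,0.0213,0,0,0,0],[-1,-0.0028,0.0213,0,0,0,0],[-1,-0.0028,0.0213,0,0,0,0],[-1,-0.0028,0.0213,0,0,0,0],[-1,-0.0028,0.0213,0,0,0,0],[-1,-0.0028,0.0213,0,0,0,0],[-1,-0.0028,0.0213,0,0,0,0],[-1,-0.0014,0.0117,0,0,0,0],[-1,0,0,0,0,0,0]]';  python3 -m jog '[[-1,0,0,0,0,0,-0.05],[-1,0,0,0,0,0,-0.1],[-1,0,0,0,0,0,-0.1],[-1,0,0,0,0,0,-0.1],[-1,0,0,0,0,0,-0.1],[-1,0,0,0,0,0,-0.1],[-1,0,0,0,0,0,-0.1],[-1,0,0,0,0,0,-0.1],[-1,0,0,0,0,0,-0.1],[-1,0,0,0,0,0,-0.1],[-1,0,0,0,0,0,-0.1],[-1,0,0,0,0,0,-0.1],[-1,0,0,0,0,0,-0.1],[-1,0,0,0,0,0,-0.1],[-1,0,0,0,0,0,-0.053],[-1,0,0,0,0,0,0],[-1,0,0,0,0,0,0]]'; python3 u.py
```

```text
time: 16.35
ee_pos: [0.5216, 0.3872, 0.3365]
tcp_rot: [-0.085, 0.996, -0.0, -0.001]
ft_force: [0.1, -0.1, -2.6]
gripper_width: 0.0108
grip_force: 58.7
time: 17.77
ee_pos: [0.5223, 0.3842, 0.3379]
tcp_rot: [-0.706, 0.708, -0.0, -0.0]
ft_force: [-0.0, -0.2, -2.4]
gripper_width: 0.0109
grip_force: 58.7
t 17.77 unit mm [346.7 -43.9] z 337.9 phi -90.14 toolz [-0. -0. -1.] world [0.5223 0.3842 0.3379] j [ 0.51  0.45  0.57  1.7  -0.   -1.06] F [-0.  -0.2 -2.4] w 0.0109 g 58.7
```

Position and yaw are right; now I lower, let it settle and check.

```bash
python3 -m jog '[[-1,0,0,0.008,0,0,-0.002],[-1,0,0,0.014,0,0,0],[-1,0,0,0.014,0,0,0],[-1,0,0,0.014,0,0,0],[-1,0,0,0.014,0,0,0],[-1,0,0,0.014,0,0,0],[-1,0,0,0.014,0,0,0],[-1,0,0,0.014,0,0,0],[-1,0,0,0.014,0,0,0],[-1,0,0,0.01,0,0,0],[-1,0,0,0.005,0,0,0],[-1,0,0,0,0,0,0],[-1,0,0,0,0,0,0],[-1,0,0,0,0,0,0],[-1,0,0,0,0,0,0],[-1,0,0,0,0,0,0],[-1,0,0,0,0,0,0],[-1,0,0,0,0,0,0]]'; python3 u.py
python3 - <<'E'
from u import *
p,d,w=cloud("side"); cv2.imwrite("pics/side4.png",cv2.resize(p[160:450,160:460],None,fx=2,fy=2))
z=w[...,2]
m=(abs(w[...,0]-.522)<.06)&(abs(w[...,1]-.385)<.06)&(z>.09)&(z<.215)
Q=w[m]; print("cart",len(Q),Q.min(0).round(3),Q.max(0).round(3))
body=Q[(Q[:,2]>.125)&(Q[:,2]<.19)]; r=cv2.minAreaRect((body[:,:2]*1000).astype(np.float32)); print(r)
E=Q[(Q[:,1]>.385+.036)|True]
u=w.copy(); u[...,:2]=(w[...,:2]-O)@U.T; u*=1000
def fit(m,n):
    Q=u[m]
    for _ in range(4):
        c=Q.mean(0); n_=np.linalg.svd(Q-c)[2][2]; n_*=np.sign(n_[0]); r=(Q-c)@n_; Q=Q[abs(r)<2.5*r.std()]
    print(n,len(Q),c.round(1),"tilt",np.degrees(np.arctan2(-n_[2],n_[0])).round(2))
fit((abs(u[...,1])<45)&(u[...,0]>90)&(u[...,0]<115)&(u[...,2]>125)&(u[...,2]<190),"roof")
m=(u[...,2]>117)&(u[...,2]<130)&(abs(u[...,1]-81)<12)&(abs(u[...,0])<50); print("slide",u[m].mean(0))
for n,W in(("side",w),("top",cloud("top")[2])):
    q=W[(abs(W[...,0]-.522)<.12)&(abs(W[...,1]-.385)<.12)&(W[...,2]>.055)&(W[...,2]<.075)][:,:2]
    print(n,"bowl",cv2.minEnclosingCircle((q*1000).astype(np.float32)))
E
```

```text
time: 19.27
ee_pos: [0.5224, 0.3848, 0.2033]
tcp_rot: [0.708, -0.706, 0.0, -0.0]
ft_force: [-0.3, -0.0, -2.8]
gripper_width: 0.0109
grip_force: 58.6
t 19.27 unit mm [347.3 -44. ] z 203.3 phi -89.89 toolz [ 0.  0. -1.] world [0.5224 0.3848 0.2033] j [ 0.51  0.44  0.22  1.35 -0.   -1.07] F [-0.3 -0.  -2.8] w 0.0109 g 58.6
cart 546 [0.508 0.348 0.126] [0.542 0.429 0.215]
((524.1119384765625, 388.04052734375), (25.014053344726562, 80.47935485839844), 1.3609603643417358)
roof 0 [nan nan nan] tilt -0.0
slide [ 24.87757436  77.59646384 121.56844744]
side bowl ((525.210205078125, 385.7290954589844), 86.43262481689453)
top bowl ((521.788330078125, 384.39166259765625), 84.85895538330078)<stdin>:12: RuntimeWarning: Mean of empty slice.
  ret = um.true_divide(
  ret = _var(a, axis=axis, dtype=dtype, out=out, ddof=ddof,
  arrmean = um.true_divide(arrmean, div, out=arrmean,
  ret = ret.dtype.type(ret / rcount)
```

View pics/side4.png

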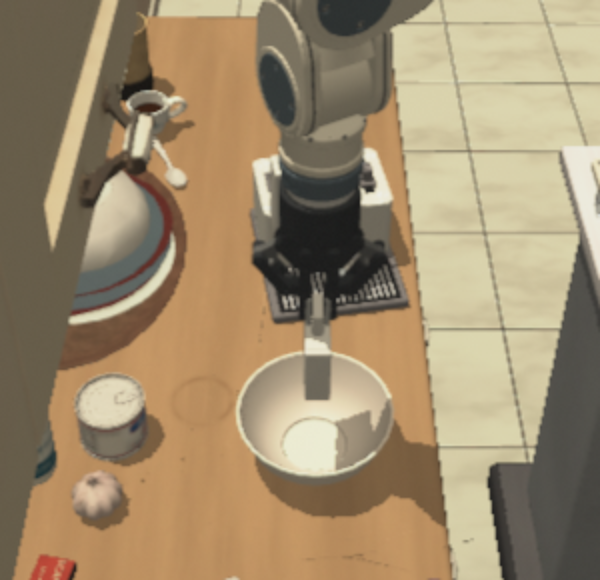

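The side view shows the cartridge upright over the middle of the bowl at (317,370), edge-on to this camera, so a broad face looks to the front. The bowl has not moved. The arm hides the cover here; it was still open in the picture taken after the lift, and nothing has come near it since.

```bash
python3 -c "
from plant import ctrl; print(ctrl.hand_in())"
```

```text
the job is handed in; nothing more can be done
None
```

I handed the job in at about 19 s of the 64 s: the lock slide is at its hinge-side end stop, the cover was last measured about 3–4° past upright (hidden by the arm at the end), and the cartridge hangs upright and still over the middle of the bowl, its bottom about 6 cm above the rim and a broad ribbed face square to the front edge.

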